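# Seat the mirror plate on its two locating pins

## Robot

A 7-joint arm with a two-finger parallel gripper is mounted at the origin on the work surface. World frame = base frame: x ahead of the robot, y to its left, z up, the work surface at z = 0. Lengths are in mm, angles in rad, forces in N, time in s.
With the tool pointing down it reaches from about 400 to 850 mm from the base axis. Payload 4.4 kg.
Tool frame: the origin (TCP) lies midway between the tips of the shut fingers; the grasp point (between the pads) lies 19 mm behind it; z points along the fingers, y is the line along which they close (so a half turn about z gives the same grasp; the last joint's range is limited). The gripper opens to 94 mm and grips with 3 to 60 N. Pads are 16 mm wide; open, the fingers measure 119 mm over their backs; the gripper's body (75 mm by 177 mm) begins 78 mm behind the grasp point.
Start: joints at [1.134, 0.628, 0.038, 1.517, -0.027, 0.996, -0.02], TCP at [235.565, -605.828, 166.978] pointing down, gripper open.
Joint ranges: [-3.06, 3.06], [-0.37, 2.12], [-1.25, 1.32], [0.18, 2.47], [-1.1, 4.24], [0.23, 1.98], [-2.94, 2.94]. Speed limits (rad/s): [2.57, 2.57, 3.14, 3.14, 3.14, 3.14, 3.14].

## Interface

Orientations are given as a 3x3 rotation matrix whose columns are the frame's x, y, z axes.
In Python, from cell import manip gives the robot as it stands. The module is installed in compiled form; this text tells all that it offers.
- The arm moves only by the tool apply_moves, never from a script. Its argument "deltas" is a list of rows, each an object of numbers: "tx", "ty", "tz": the shift along the tool's x, y, z in m; "twist": the turn about the tool's z in rad. A call has 1 to 5 rows; each row shifts and turns the commanded pose from where the row before left it, along the tool's axes as they then stand; what a row does not reach is not made up. A row lasts 1/8 s, in which the tool goes at most 62.5 mm and 10.7 degrees, less where a joint would pass 70% of its speed; a pose out of reach is approached as far as the arm can. A call is refused whole if a number of a shift passes 0.0625 or a number of a turn 0.188, either way. A call with a gripper value outside its range is refused whole. "claw" is the opening, from 0 (shut) to 1 (fully open), set as the call begins (left out, the last holds). The fingers move at their own pace and stop on an object; "force" is the grip in N (left out, the last holds). Time passes only in rows, so rows that do not move let the fingers close. It gives the time, the measured TCP pose, the force, the opening and the grip force at its end, in the units of the state.
- manip.get_state(): the state, without advancing time (a new reading comes with each control period).
- manip.grab_frame(name): name is "scene" or "top" or "wrist"; returns a dict with "frame" (384x512x3 uint8, red, green, blue), "depth" (384x512 float32, mm along the optical axis (not along the pixel's ray), 0 where there is no reading), "camera_matrix" (3x3 intrinsics, pixels), "eye" and "orientation" of the camera in the world. Camera axes: x right, y up, looking along -z (the intrinsics and any distortion apply to the point x, -y, -z); pixel columns grow to the right and rows downward; lengths in mm; the calibration is good to about 2 mm. A picture is of the moment at which its call begins.
- manip.finish_job(): hands the job in; it is judged then, once.
Trained networks look in a picture, given as the dict that the camera call returned (one of the last four; its "shot" number tells which), for a name from the list of things; names that differ only in an ending like _2 or _b are one class to them, and where a whole thing is asked for, a point or a joint stands for the part that bears it (a point fixed in the world has none). Each returns a list of dicts, best first, with "p" (0 to 1); they miss things now and then, are a little off and sometimes report something else, mostly with a low value. They report only what shows in the picture. A call takes as long as a camera call. They do not tell look-alikes from the thing itself.
- manip.boxes_of(picture, label): "at" ([column, row] in pixels, amid what is visible of it).
The state is a dict: "time": time; "joint_positions": joint angles; "joint_velocities": joint speeds; "effort": joint torques, N m; "tcp_pos": TCP position; "tool_rot": TCP orientation; "wrist_force": force on the tool from outside, world axes, zero at the start; "wrist_torque": the same for the moment, N m; "gripper_width": finger opening in mm; "grip_force": force on a finger pad.
Only numpy, scipy, OpenCV 4.12 (cv2) and the standard library are available. Lean on these libraries where they do the work, as an engineer would, in place of code of your own. Each camera call takes 0.05 s, during which the arm holds its last target. There are 200 camera calls.

## Task

The mirror plate is lying askew on its fixture, propped up on the two locating pins. Using only the fingertips, nudge the plate sideways, first back against the fixture's fence and then along it, until both its holes drop over the pins and it lies flat on the fixture; then take the hand away. Do not lift or carry the plate, and leave the other things on the bench where they are.

Things in the scene. Friction and masses are not known exactly. Their poses are not given: they have to be found in the camera images.
- fixture: Dark anodised block fixed to the bench. Origin: on the bench (z = 0) under the middle of the seated plate. x points away from the robot to the fence, y left along the fence, z up. It spans x -42 to +60, y -65 to +65 mm; its flat top is 30 mm above the bench. Seated, the plate's origin and axes agree with the fixture's, 30 mm higher.
- fence (a point): Middle of the fence's face, at its top edge. The fence is a bar standing 12 mm above the block's top along its whole far edge, with its face at the fixture's x = +50.5 mm; the seated plate has 0.5 mm of play to it. With the plate's long far edge flush against the fence, it only needs to slide along it (-y) to drop 7 mm over the pins, which then stop it.
- plate: Loose aluminium plate, 100 (x) by 150 (y) by 12 mm thick, 0.5 to 0.8 kg; slides under 1 to 6 N. Origin: centre of the underside. At the start it is 10 to 18 mm short of its seated place in the fixture's x, 16 to 30 mm to the left (+y), turned up to 5 degrees, and tilted 7 degrees: far side up on the pin tips, near side down on the block's near top edge.
- mount_top (a point): Top centre of the small dark mirror mount (16 x 44 mm) fixed on the plate at its x = -12, y = 0 mm, 46 mm above the underside. Seated, the plate overhangs the block by 8 mm on the near side and 10 mm at either end, so fingertips beside those edges may reach below its underside.
- hole_left (a point): Centre of the plate's left through hole, 12 mm wide, at the underside: plate x = 15, y = +40 mm.
- hole_right (a point): Centre of the plate's right through hole, 12 mm wide, at the underside: plate x = 15, y = -40 mm.
- pin_left (a point): Tip of the fixture's left steel pin at fixture x = 15, y = +40 mm, 37 mm above the bench: 9 mm thick, 7 mm tall, its tip tapering to 5 mm.
- pin_right (a point): Tip of the fixture's right steel pin, the same size, at fixture x = 15, y = -40 mm, 37 mm above the bench.
- post: Bystander: steel optics post, 50 mm tall, on a 32 mm round foot, standing to the right of the fixture. Origin: centre of its underside.
- jar: Bystander: small jar, 40 mm wide, 50 mm tall, beyond the fence. Origin: centre of its underside.
- driver: Bystander: screwdriver, 150 mm long, lying beyond the fence, roughly along it. Origin: underside of its middle.
- cell: Bystander: square brass block, 40 x 40 x 25 mm, to the right of the fixture. Origin: centre of its underside.
Mind the look-alikes: they are no part of the job. There is more than one size of the fixture; the job needs the larger.

How it is judged:
By the outcome, as a careful person would: the job done as asked, in the order asked, and still so for the second after the job is handed in, with the robot touching nothing.
It also fails if it takes over 58 s, if anything falls off the work surface, if the arm or the gripper's body presses on something with over 40 N, if the wrist force passes 120 N, or if a joint passes its speed limit or range.

## Working session

There is one attempt and no reset: what is moved stays moved. The work goes in short steps, Python scripts to look and compute and a tool call to move; the robot and the scene stay as the last step left them, time stands still between calls to the robot, and variables do not carry over. Pictures are saved under pics/ and viewed, at most 10 in all, crops included, and the job is handed in when it is done.

Besides the shell and the picture viewer there is one more tool, called after "Call:" in YAML: its name, and indented under it one key for each argument. apply_moves: Moves the arm, as the interface text tells. Its arguments: {"type":"object","properties":{"deltas":{"type":"array","items":{"type":"object","properties":{"tx":{"type":"number"},"ty":{"type":"number"},"tz":{"type":"number"},"twist":{"type":"number"}}}},"claw":{"type":"number"},"force":{"type":"number"}},"required":["deltas"]}

```bash
mkdir -p pics; cat > h.py <<'E'
from cell import manip
import numpy as np, cv2
def save(p,n): cv2.imwrite('pics/'+n,p['frame'][:,:,::-1])
def px2w(p,u,v,d=None):
    K=np.array(p['camera_matrix']);
    if d is None:
        w=p['depth'][int(v)-1:int(v)+2,int(u)-1:int(u)+2]; w=w[w>0]; d=np.median(w) if w.size else np.nan
    x=(u-K[0,2])/K[0,0]*d; y=(v-K[1,2])/K[1,1]*d
    return np.array(p['eye'])+np.array(p['orientation'])@np.array([x,-y,-d])
E
python3 - <<'E'
from h import *
s=manip.get_state(); print(s['time'],s['tcp_pos'],np.round(s['tool_rot'],3).tolist(),s['gripper_width'])
for c in ['scene','top']:
    p=manip.grab_frame(c); save(p,c+'0.png'); print(c,p['eye'],np.round(p['orientation'],3).tolist(),p['camera_matrix'],p.keys())
    for l in ['fixture','fence','plate','mount_top','hole_left','hole_right','pin_left','pin_right','post','jar','driver','cell']:
        for b in manip.boxes_of(p,l)[:3]: print(l,round(b['p'],2),np.round(b['at']),np.round(px2w(p,*b['at'])))
E
```

```text
0.0 [ 235.28190965 -605.13085694  166.07480059] [[0.932, 0.362, -0.001], [0.362, -0.932, 0.002], [-0.0, -0.002, -1.0]] 94.12003357109799
scene [1054.85992803 -278.54968225  508.98199374] [[0.493, -0.571, 0.657], [0.87, 0.307, -0.385], [0.018, 0.761, 0.648]] [[349.7338803    0.         255.56268267]
 [  0.         349.7338803  188.51188579]
 [  0.           0.           1.        ]] dict_keys(['frame', 'depth', 'camera_matrix', 'eye', 'orientation', 'shot'])
fixture 0.98 [273. 200.] [629.  12.  42.]
fixture 0.97 [294. 135.] [422. 206.  22.]
fence 0.86 [296. 138.] [450. 192.  33.]
fence 0.59 [273. 201.] [631.  11.  41.]
plate 0.79 [275. 175.] [567.  56.  45.]
mount_top 0.85 [272. 175.] [560.  52.  43.]
hole_left 0.79 [275. 172.] [556.  62.  44.]
hole_right 0.61 [278. 175.] [572.  61.  47.]
pin_left 0.72 [272. 207.] [635.   6.  31.]
pin_left 0.58 [292. 138.] [433. 192.  23.]
pin_right 0.86 [293. 139.] [448. 183.  32.]
pin_right 0.76 [273. 206.] [634.   9.  33.]
post 0.74 [205. 232.] [ 621. -133.   17.]
post 0.3 [274. 199.] [625.  18.  41.]
jar 0.75 [270. 241.] [719. -50.  44.]
jar 0.28 
[... 601 characters left out ...]
 [158. 277.] [415. 213.  23.]
plate 0.74 [228. 210.] [558.  61.  46.]
plate 0.61 [312. 187.] [ 611. -122.   27.]
plate 0.46 [225. 134.] [729.  70.  25.]
mount_top 0.74 [230. 214.] [551.  58.  44.]
hole_left 0.61 [229. 212.] [555.  60.  44.]
hole_right 0.66 [228. 212.] [554.  60.  44.]
pin_left 0.98 [160. 277.] [416. 208.  23.]
pin_left 0.32 [227. 214.] [550.  63.  62.]
pin_right 0.98 [159. 274.] [421. 212.  22.]
pin_right 0.77 [249. 182.] [620.  16.  30.]
post 0.55 [314. 189.] [ 607. -126.   17.]
jar 0.71 [274. 144.] [702. -36.  50.]
jar 0.54 [226. 212.] [556.  64.  46.]
driver 0.82 [226. 136.] [725.  68.  25.]
driver 0.34 [227. 214.] [549.  62.  63.]
cell 0.8 [336. 221.] [ 537. -174.   24.]
```

```bash
python3 - <<'E'
import cv2
a=cv2.imread('pics/top0.png')[100:320,120:380]; cv2.imwrite('pics/top0c.png',cv2.resize(a,None,fx=3,fy=3,interpolation=2)[:600,:800])
a=cv2.imread('pics/scene0.png')[100:280,150:370]; cv2.imwrite('pics/scene0c.png',cv2.resize(a,None,fx=3.3,fy=3.3,interpolation=2))
E
```

```text
(no output)
```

View pics/top0c.png

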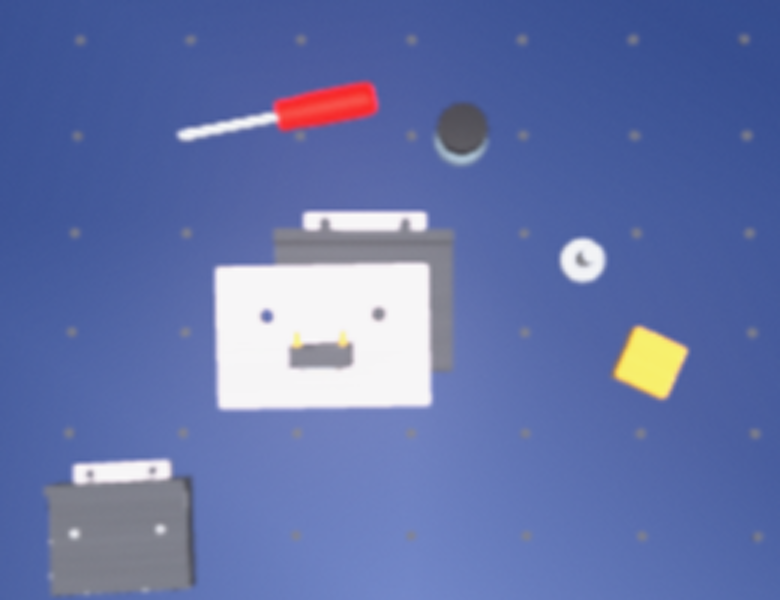

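View pics/scene0c.png

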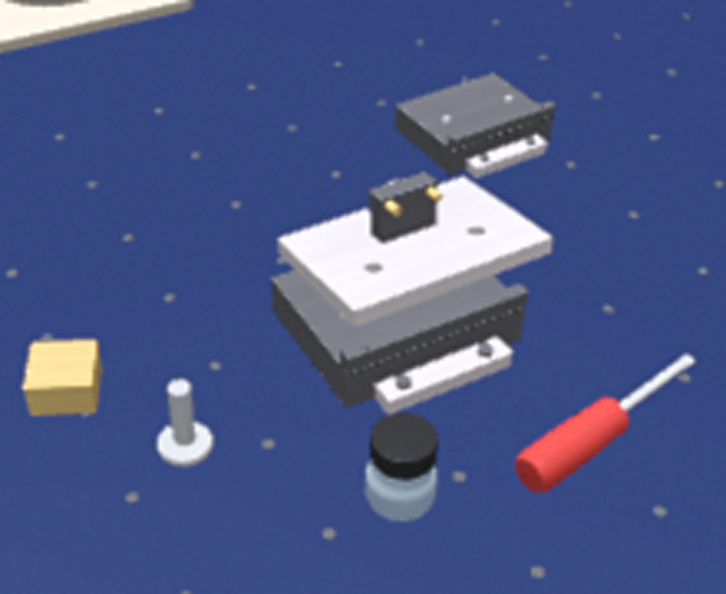

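The top crop shows the plate askew over the larger fixture: plate corners at about (215,267), (430,263), (432,405) and (218,408), fixture right edge at column 453. The small look-alike is at lower left. Next I'll fit the poses from depth.

```bash
cat > m.py <<'E'
from h import *
def cloud(p):
    K=np.array(p['camera_matrix']); d=p['depth'].astype(float); h,w=d.shape
    u,v=np.meshgrid(np.arange(w),np.arange(h))
    P=np.stack([(u-K[0,2])/K[0,0]*d,-(v-K[1,2])/K[1,1]*d,-d],-1)
    W=P@np.array(p['orientation']).T+np.array(p['eye']); W[d==0]=np.nan
    return W
def rect(W,m):
    n,l,st,_=cv2.connectedComponentsWithStats(m.astype(np.uint8)); k=1+np.argmax(st[1:,4]); q=W[l==k]
    r=cv2.minAreaRect(q[:,:2].astype(np.float32)); return q,r
def plate(p,W):
    f=p['frame'].astype(int); m=(f.min(-1)>175)&(W[...,2]>25)&(abs(W[...,0]-590)<110)&(abs(W[...,1]-30)<130)
    return rect(W,m)
if __name__=='__main__':
    p=manip.grab_frame('top'); W=cloud(p); q,r=plate(p,W); print('plate',len(q),r)
    A=np.c_[q[:,:2]-r[0],np.ones(len(q))]; c=np.linalg.lstsq(A,q[:,2],rcond=None)[0]; print('plane',c)
    f=p['frame'].astype(int)
    g=(f.max(-1)-f.min(-1)<40)&(f.max(-1)<150)&(W[...,2]>22)&(W[...,2]<48)&(abs(W[...,0]-590)<75)&(abs(W[...,1]-10)<80)
    for lo,hi in((24,34.5),(36,46)):
        m=g&(W[...,2]>lo)&(W[...,2]<hi); Q=W[m]; print(lo,len(Q),np.nanpercentile(Q,[1,5,50,95,99],axis=0).round(1).tolist())
    for v in range(172,228,2): print(v,[tuple(W[v,u].round(0).astype(int)) for u in (263,267,269,270,271,272)],f[v,267])
    for u in range(212,272,8): print(u,[(v,)+tuple(W[v,u].round(0).astype(int)) +(f[v,u,0],)for v in range(174,186)])
E
python3 m.py
```

```text
plate 3152 ((557.8232421875, 62.46709442138672), (103.04303741455078, 153.29055786132812), 1.1944153308868408)
plane [9.77204965e-02 1.31405738e-02 4.50977240e+01]
24 526 [[533.7, -28.8, 26.5], [542.9, -27.0, 27.3], [614.3, -6.3, 29.6], [623.3, 80.3, 32.1], [623.6, 88.3, 33.1]]
36 183 [[623.6, -28.9, 38.6], [623.8, -24.6, 39.1], [626.2, 29.5, 41.8], [630.4, 83.7, 44.4], [631.2, 87.7, 45.3]]
172 [(np.int64(648), np.int64(-14), np.int64(-3)), (np.int64(648), np.int64(-24), np.int64(0)), (np.int64(648), np.int64(-28), np.int64(0)), (np.int64(648), np.int64(-30), np.int64(-2)), (np.int64(647), np.int64(-33), np.int64(2)), (np.int64(648), np.int64(-35), np.int64(0))] [ 90 107 170]
174 [(np.int64(643), np.int64(-14), np.int64(1)), (np.int64(643), np.int64(-23), np.int64(0)), (np.int64(643), np.int64(-28), np.int64(1)), (np.int64(643), np.int64(-30), np.int64(-2)), (np.int64(643), np.int64(-33), np.int64(-1)), (np.int64(643), np.int64(-35), np.int64(0))] [ 90 108 171]
176 [(np.int64(632), np.int64(-14), np.int64(43)), (np.int64(633), np.int64(-23), np.int64(39)), (np.int64(633), np.int64(-2
[... 13091 characters left out ...]
.int64(-26), np.int64(2), np.int64(97)), (176, np.int64(633), np.int64(-25), np.int64(38), np.int64(113)), (177, np.int64(630), np.int64(-25), np.int64(43), np.int64(126)), (178, np.int64(628), np.int64(-25), np.int64(41), np.int64(130)), (179, np.int64(626), np.int64(-25), np.int64(43), np.int64(128)), (180, np.int64(624), np.int64(-25), np.int64(41), np.int64(117)), (181, np.int64(623), np.int64(-25), np.int64(29), np.int64(119)), (182, np.int64(621), np.int64(-25), np.int64(28), np.int64(127)), (183, np.int64(619), np.int64(-25), np.int64(31), np.int64(130)), (184, np.int64(617), np.int64(-25), np.int64(29), np.int64(130)), (185, np.int64(614), np.int64(-25), np.int64(30), np.int64(130))]
```

Call:
apply_moves:
  deltas:
    - {"twist": 0.185}
    - {"twist": 0.185}
    - {"tx": 0.0215,"ty": -0.0585}
    - {"tx": 0.0215,"ty": -0.0585}
    - {"tx": 0.0215,"ty": -0.0585}
  claw: 1

```text
invalid input at $.deltas[0]: expected keys tx, ty, tz, twist
```

Call:
apply_moves:
  deltas:
    - {"tx": 0.0215,"ty": -0.0585}
    - {"tx": 0.0215,"ty": -0.0585}
    - {"tx": 0.0215,"ty": -0.0585}
    - {"tx": 0.0215,"ty": -0.0585}
    - {"tx": 0.0215,"ty": -0.0585}

```text
invalid input at $.deltas[0]: expected keys tx, ty, tz, twist
```

Call:
apply_moves:
  deltas:
    - {"tx": 0.0215,"ty": -0.0585}
    - {"tx": 0.0215,"ty": -0.0585}
    - {"tx": 0.015,"ty": -0.0585}
    - {}
    - {}

```text
invalid input at $.deltas[0]: expected keys tx, ty, tz, twist
```

All four keys are needed in each row.

Call:
apply_moves:
  deltas:
    - {"tx": 0,"ty": 0,"tz": 0,"twist": 0.185}
    - {"tx": 0,"ty": 0,"tz": 0,"twist": 0.185}
    - {"tx": 0.0215,"ty": -0.0585,"tz": 0,"twist": 0}
    - {"tx": 0.0215,"ty": -0.0585,"tz": 0,"twist": 0}
    - {"tx": 0.0215,"ty": -0.0585,"tz": 0,"twist": 0}
  claw: 1

```text
time: 1.98
tcp_pos: [300.7, -428.5, 167.0]
tool_rot: [[1.0, 0.001, 0.001], [0.001, -1.0, -0.0], [0.001, 0.0, -1.0]]
wrist_force: [0.6, -0.1, 0.7]
gripper_width: 94.1
grip_force: 0.0
```

Call:
apply_moves:
  deltas:
    - {"tx": 0.0215,"ty": -0.0585,"tz": 0,"twist": 0}
    - {"tx": 0.0215,"ty": -0.0585,"tz": 0,"twist": 0}
    - {"tx": 0.0215,"ty": -0.0585,"tz": 0,"twist": 0}
    - {"tx": 0.0215,"ty": -0.0585,"tz": 0,"twist": 0}
    - {"tx": 0.0215,"ty": -0.0585,"tz": 0,"twist": 0}

```text
time: 2.6
tcp_pos: [408.1, -135.9, 167.4]
tool_rot: [[1.0, 0.001, 0.001], [0.001, -1.0, -0.0], [0.001, 0.0, -1.0]]
wrist_force: [0.4, -0.7, 0.6]
gripper_width: 94.0
grip_force: 0.0
```

Call:
apply_moves:
  deltas:
    - {"tx": 0.0215,"ty": -0.0585,"tz": 0,"twist": 0}
    - {"tx": 0.021,"ty": -0.0585,"tz": 0,"twist": 0}
    - {"tx": 0.021,"ty": -0.0585,"tz": 0,"twist": 0}
    - {"tx": 0,"ty": -0.02,"tz": 0.03,"twist": 0}
    - {"tx": 0,"ty": 0,"tz": 0,"twist": 0}

```text
time: 3.22
tcp_pos: [468.8, 59.3, 135.7]
tool_rot: [[1.0, 0.005, -0.004], [0.005, -1.0, -0.0], [-0.004, 0.0, -1.0]]
wrist_force: [0.4, -1.3, -0.4]
gripper_width: 94.0
grip_force: 0.0
```

Call:
apply_moves:
  deltas:
    - {"tx": 0,"ty": 0,"tz": 0.055,"twist": 0}
    - {"tx": 0,"ty": 0,"tz": 0.055,"twist": 0}
    - {"tx": 0,"ty": 0,"tz": 0,"twist": 0}
    - {"tx": 0.012,"ty": 0,"tz": 0,"twist": 0}
    - {"tx": 0,"ty": 0,"tz": 0,"twist": 0}

```text
time: 3.85
tcp_pos: [486.6, 57.7, 29.7]
tool_rot: [[1.0, -0.0, 0.007], [-0.0, -1.0, 0.001], [0.007, -0.001, -1.0]]
wrist_force: [0.2, -0.3, -0.1]
gripper_width: 94.1
grip_force: 0.0
```

```bash
python3 - <<'E'
from m import *
p=manip.grab_frame('scene'); a=p['frame'][90:250,180:380,::-1]; cv2.imwrite('pics/s1.png',cv2.resize(a,None,fx=3.6,fy=3.6,interpolation=2))
p=manip.grab_frame('wrist'); save(p,'w1.png')
E
```

```text
(no output)
```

View pics/s1.png

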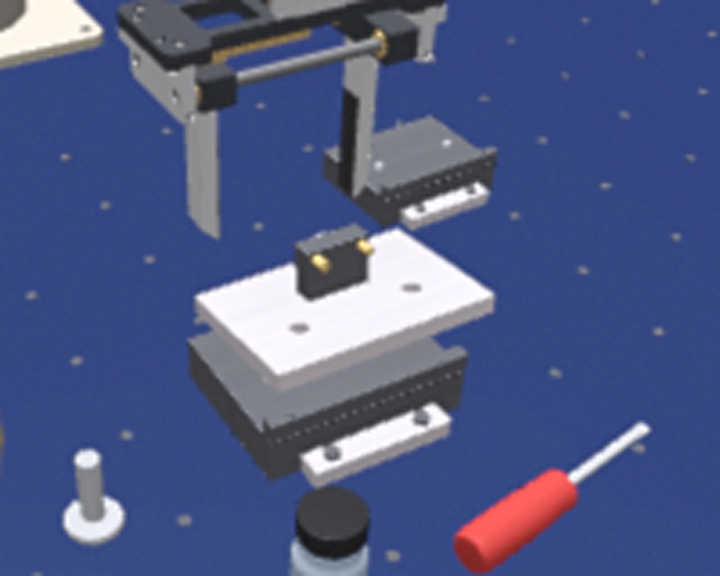

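View pics/w1.png

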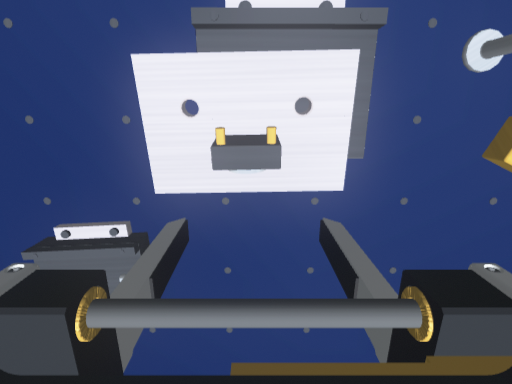

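The pictures show the two fingertips clear of the plate's near edge (wrist view, edge row ~192 and fingertips at row ~220). The fixture and plate are as measured. Next I lower a little and push gently.

Call:
apply_moves:
  deltas:
    - {"tx": 0,"ty": -0.003,"tz": 0.005,"twist": 0}
    - {"tx": 0.005,"ty": 0,"tz": 0,"twist": 0}
    - {"tx": 0.004,"ty": 0,"tz": 0,"twist": 0}
    - {"tx": 0.003,"ty": 0,"tz": 0,"twist": 0}
    - {"tx": 0.002,"ty": 0,"tz": 0,"twist": 0}

```text
time: 4.58
tcp_pos: [496.8, 60.8, 21.9]
tool_rot: [[1.0, 0.001, -0.0], [0.001, -1.0, -0.0], [-0.0, 0.0, -1.0]]
wrist_force: [0.3, -0.1, -0.4]
gripper_width: 93.7
grip_force: 0.0
```

Call:
apply_moves:
  deltas:
    - {"tx": 0.002,"ty": 0,"tz": 0,"twist": 0}
    - {"tx": 0.002,"ty": 0,"tz": 0,"twist": 0}
    - {"tx": 0.002,"ty": 0,"tz": 0,"twist": 0}
    - {"tx": 0,"ty": 0,"tz": 0,"twist": 0}

```text
time: 5.08
tcp_pos: [502.7, 60.9, 22.0]
tool_rot: [[1.0, 0.001, 0.0], [0.001, -1.0, 0.0], [0.0, -0.0, -1.0]]
wrist_force: [-0.5, -0.7, -0.0]
gripper_width: 93.9
grip_force: 0.0
```

```bash
cat > t.py <<'E'
from m import *
p=manip.grab_frame('top'); W=cloud(p); q,r=plate(p,W); A=np.c_[q[:,:2]-r[0],np.ones(len(q))]; print(r,np.linalg.lstsq(A,q[:,2],rcond=None)[0].round(3))
s=manip.get_state(); print(s['time'],s['tcp_pos'].round(1) if hasattr(s['tcp_pos'],'round') else s['tcp_pos'],np.round(s['wrist_force'],1))
E
python3 t.py
```

```text
((567.9577026367188, 62.36948776245117), (81.91919708251953, 152.72451782226562), 1.5427436828613281) [-1.461  0.198 80.967]
5.125 [502.6  60.9  22. ] [-0.3 -0.3  0.1]
```

Call:
apply_moves:
  deltas:
    - {"tx": 0.002,"ty": 0,"tz": 0,"twist": 0}
    - {"tx": 0.002,"ty": 0,"tz": 0,"twist": 0}
    - {"tx": 0.002,"ty": 0,"tz": 0,"twist": 0}
    - {"tx": 0,"ty": 0,"tz": 0,"twist": 0}

```text
time: 5.62
tcp_pos: [508.8, 60.9, 22.0]
tool_rot: [[1.0, 0.001, 0.0], [0.001, -1.0, 0.0], [0.0, -0.0, -1.0]]
wrist_force: [0.5, 0.3, 0.1]
gripper_width: 94.1
grip_force: 0.0
```

```bash
cat > t.py <<'E'
from m import *
p=manip.grab_frame('top'); f=p['frame'].astype(float).mean(-1)*(p['frame'][...,0]>100)
W=cloud(p); q,r=plate(p,W)
b=cv2.boxPoints(r); b=b[np.argsort(-b[:,0])]; print('far corners',b[:2].round(1).tolist(),'near',b[2:].round(1).tolist(), 'z far/med/near',[round(float(np.median(q[abs(q[:,0]-x)<5][:,2])),1) for x in (b[0,0]-8,b[0,0]-35)],'ylim',np.percentile(q[:,1],[.3,99.7]).round(1))
s=manip.get_state(); print(s['time'],np.round(s['tcp_pos'],1),np.round(s['wrist_force'],1))
E
python3 t.py
```

```text
far corners [[610.9000244140625, -12.800000190734863], [606.7000122070312, 139.0]] near [[534.5, -15.0], [530.2999877929688, 136.89999389648438]] z far/med/near [50.2, 47.2] ylim [-13.9 138.2]
5.675 [508.6  60.9  22. ] [-0.5 -0.1 -0. ]
```

```bash
python3 - <<'E'
from m import *
p=manip.grab_frame('wrist'); save(p,'w2.png'); W=cloud(p)
for u in (100,256,300): print([W[v,u].round(0).tolist() for v in (180,186,190,194,198,204)])
E
```

```text
[[530.0, 200.0, 2.0], [524.0, 202.0, 1.0], [521.0, 202.0, 1.0], [517.0, 202.0, 2.0], [513.0, 203.0, 1.0], [507.0, 204.0, 1.0]]
[[548.0, 60.0, 71.0], [546.0, 60.0, 79.0], [544.0, 60.0, 79.0], [541.0, 60.0, 77.0], [538.0, 60.0, 78.0], [534.0, 60.0, 78.0]]
[[542.0, 27.0, 45.0], [537.0, 27.0, 45.0], [533.0, 26.0, 44.0], [530.0, 26.0, 43.0], [527.0, 26.0, 42.0], [522.0, 26.0, 42.0]]
```

View pics/w2.png

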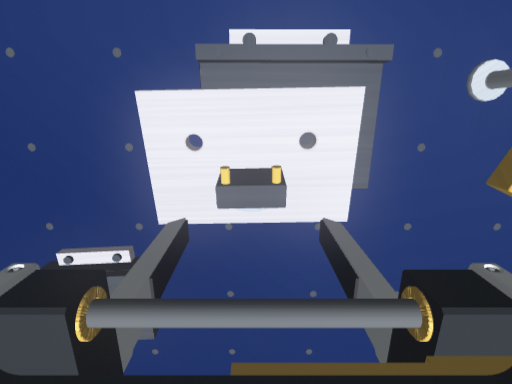

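The wrist view shows the fingertips just reaching the near edge (row ~223), with no contact yet. I'll keep pushing slowly.

Call:
apply_moves:
  deltas:
    - {"tx": 0.002,"ty": 0,"tz": 0,"twist": 0}
    - {"tx": 0.002,"ty": 0,"tz": 0,"twist": 0}
    - {"tx": 0,"ty": 0,"tz": 0,"twist": 0}

```text
time: 6.1
tcp_pos: [512.8, 60.9, 22.0]
tool_rot: [[1.0, 0.001, 0.0], [0.001, -1.0, 0.0], [0.0, -0.0, -1.0]]
wrist_force: [-0.2, 0.8, 1.2]
gripper_width: 93.8
grip_force: 0.0
```

```bash
python3 t.py
```

```text
far corners [[610.5, -13.100000381469727], [607.0999755859375, 138.89999389648438]] near [[541.4000244140625, -14.600000381469727], [538.0, 137.39999389648438]] z far/med/near [50.6, 46.9] ylim [-13.9 138.1]
6.15 [512.6  60.9  22. ] [-0.7 -0.1  0. ]
```

```bash
python3 - <<'E'
from m import *
p=manip.grab_frame('wrist'); W=cloud(p); f=p['frame']
a=f[180:280,110:400,::-1]; cv2.imwrite('pics/w3.png',cv2.resize(a,None,fx=2.75,fy=2.75,interpolation=2))
for u in (200,310,172,180,185,325,330,340):
    print(u,[(v,*W[v,u].round(0).astype(int).tolist()) for v in range(206,250,4)])
E
```

```text
200 [(206, 524, 103, 43), (210, 520, 103, 41), (214, 518, 103, 43), (218, 514, 103, 41), (222, 510, 104, 40), (226, 506, 104, 39), (230, 485, 113, 1), (234, 481, 113, 2), (238, 477, 113, 1), (242, 472, 113, 1), (246, 468, 114, 1)]
310 [(206, 524, 18, 43), (210, 521, 18, 42), (214, 517, 17, 41), (218, 514, 17, 41), (222, 510, 17, 40), (226, 507, 17, 41), (230, 485, 7, 0), (234, 481, 7, 1), (238, 477, 7, 1), (242, 472, 7, 1), (246, 468, 7, 2)]
172 [(206, 524, 124, 43), (210, 520, 125, 42), (214, 517, 125, 40), (218, 514, 126, 41), (222, 522, 117, 69), (226, 522, 115, 76), (230, 522, 113, 82), (234, 521, 112, 86), (238, 522, 110, 93), (242, 520, 109, 95), (246, 520, 108, 100)]
180 [(206, 524, 118, 42), (210, 521, 119, 42), (214, 517, 119, 40), (218, 514, 119, 42), (222, 522, 112, 68), (226, 522, 109, 76), (230, 520, 109, 78), (234, 520, 108, 83), (238, 517, 108, 82), (242, 514, 108, 83), (246, 512, 108, 83)]
185 [(206, 524, 114, 42), (210, 520, 115, 41), (214, 517, 115, 41), (218, 514, 115, 41), (222, 521, 109, 66), (226, 519, 108, 68), (230, 516, 108, 69), (234, 513, 108, 70), (238, 511, 108, 71), (242, 509, 108, 72), (246, 506, 108, 72)]
325 [(206, 524, 6, 42), (210, 521, 6, 41), (214, 518, 6, 42), (218, 514, 5, 41), (222, 522, 13, 69), (226, 521, 14, 73), (230, 520, 14, 76), (234, 517, 14, 77), (238, 515, 14, 78), (242, 512, 14, 78), (246, 509, 14, 79)]
330 [(206, 524, 3, 42), (210, 521, 2, 42), (214, 517, 2, 41), (218, 514, 1, 41), (222, 522, 9, 69), (226, 521, 11, 74), (230, 522, 13, 82), (234, 521, 13, 84), (238, 520, 14, 88), (242, 518, 14, 89), (246, 515, 15, 90)]
340 [(206, 524, -5, 42), (210, 521, -6, 41), (214, 518, -6, 42), (218, 514, -7, 41), (222, 510, -7, 40), (226, 522, 4, 75), (230, 522, 6, 81), (234, 522, 8, 88), (238, 522, 10, 93), (242, 522, 11, 98), (246, 522, 13, 103)]
```

View pics/w3.png

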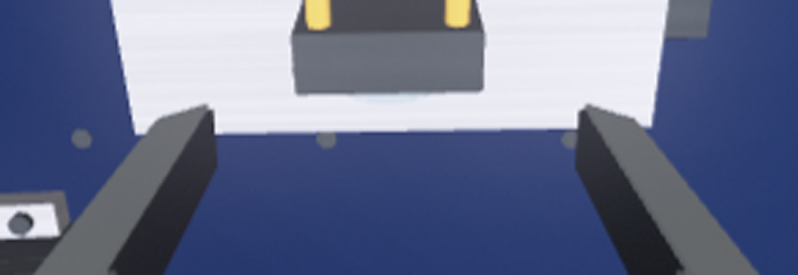

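```bash
python3 - <<'E'
from m import *
p=manip.grab_frame('scene'); W=cloud(p)
for lo,hi in((100,125),(0,22)):
    m=(W[...,1]>lo)&(W[...,1]<hi)&(W[...,0]>495)&(W[...,0]<526)&(W[...,2]>46)&(W[...,2]<140); Q=W[m]
    print(len(Q),np.percentile(Q,[0,2,10,50,98],axis=0).round(0).tolist())
a=p['frame'][90:250,180:380,::-1]; cv2.imwrite('pics/s2.png',cv2.resize(a,None,fx=3.6,fy=3.6,interpolation=2))
E
```

```text
278 [[504.0, 105.0, 61.0], [505.0, 106.0, 63.0], [508.0, 107.0, 71.0], [521.0, 108.0, 103.0], [524.0, 118.0, 138.0]]
253 [[504.0, 0.0, 63.0], [505.0, 0.0, 67.0], [509.0, 1.0, 75.0], [522.0, 2.0, 103.0], [524.0, 12.0, 138.0]]
```

View pics/s2.png

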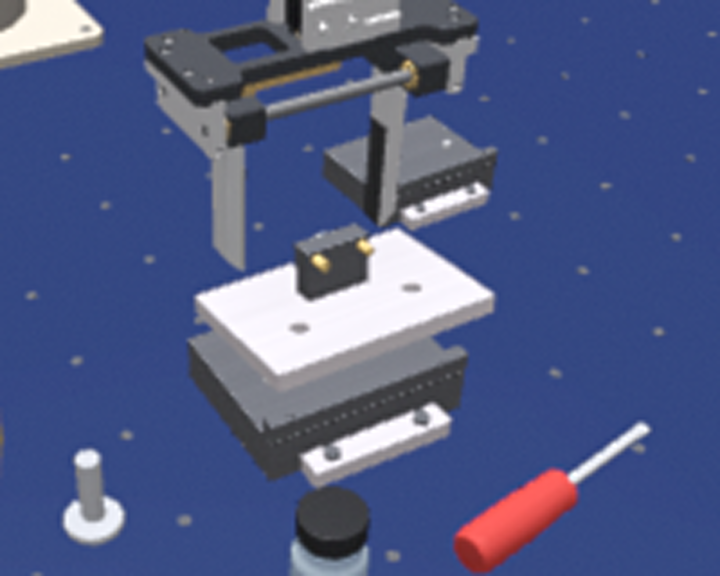

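The scene view shows the fingertips hovering at z≈62–64, well above the plate, although the state reports TCP z = 22. The cameras agree with each other and with the block's 30 mm height, so I trust them. I'll back off, lower about 37 mm and check.

Call:
apply_moves:
  deltas:
    - {"tx": -0.03,"ty": 0,"tz": 0,"twist": 0}
    - {"tx": 0,"ty": 0,"tz": 0,"twist": 0}
    - {"tx": 0,"ty": 0,"tz": 0.018,"twist": 0}
    - {"tx": 0,"ty": 0,"tz": 0.018,"twist": 0}
    - {"tx": 0,"ty": 0,"tz": 0,"twist": 0}

```text
time: 6.88
tcp_pos: [482.6, 60.8, -14.8]
tool_rot: [[1.0, 0.001, -0.001], [0.001, -1.0, -0.0], [-0.001, 0.0, -1.0]]
wrist_force: [0.2, -0.2, 0.2]
gripper_width: 94.1
grip_force: 0.0
```

```bash
cat > tip.py <<'E'
from m import *
s=manip.get_state(); x,y,z=s['tcp_pos']
p=manip.grab_frame('scene'); W=cloud(p); f=p['frame'].astype(int); g=(f.max(-1)-f.min(-1)<40)
for c in (47,-47):
    m=g&(abs(W[...,1]-y-c*1.1)<14)&(abs(W[...,0]-x)<14)&(W[...,2]>8)&(W[...,2]<140); Q=W[m]
    print(len(Q),np.percentile(Q,[0,2,50,98],axis=0).round(0).tolist())
print(np.round([x,y,z],1))
E
python3 tip.py; python3 t.py
```

```text
289 [[472.0, 105.0, 32.0], [475.0, 106.0, 39.0], [491.0, 109.0, 85.0], [495.0, 119.0, 137.0]]
236 [[473.0, -0.0, 27.0], [475.0, -0.0, 30.0], [492.0, 3.0, 67.0], [495.0, 13.0, 106.0]]
[482.6  60.8 -14.8]
far corners [[610.4000244140625, -13.800000190734863], [610.0999755859375, 138.89999389648438]] near [[508.3999938964844, -14.0], [508.1000061035156, 138.6999969482422]] z far/med/near [50.5, 47.1] ylim [-13.9 138.4]
6.975 [483.3  60.9 -13.8] [0.3 0.8 0.2]
```

Call:
apply_moves:
  deltas:
    - {"tx": 0.005,"ty": 0,"tz": 0.003,"twist": 0}
    - {"tx": 0.004,"ty": 0,"tz": 0,"twist": 0}
    - {"tx": 0.002,"ty": 0,"tz": 0,"twist": 0}
    - {"tx": 0.002,"ty": 0,"tz": 0,"twist": 0}
    - {"tx": 0.002,"ty": 0,"tz": 0,"twist": 0}

```text
time: 7.6
tcp_pos: [496.4, 61.0, -17.1]
tool_rot: [[1.0, 0.001, -0.002], [0.001, -1.0, -0.0], [-0.002, 0.0, -1.0]]
wrist_force: [-2.5, -0.1, 1.3]
gripper_width: 94.1
grip_force: 1.5
```

Call:
apply_moves:
  deltas:
    - {"tx": 0.002,"ty": 0,"tz": 0,"twist": 0}
    - {"tx": 0.002,"ty": 0,"tz": 0,"twist": 0}
    - {"tx": 0.002,"ty": 0,"tz": 0,"twist": 0}
    - {"tx": 0,"ty": 0,"tz": 0,"twist": 0}

```text
time: 8.1
tcp_pos: [504.0, 60.8, -17.0]
tool_rot: [[1.0, 0.001, 0.001], [0.001, -1.0, -0.0], [0.001, 0.0, -1.0]]
wrist_force: [-1.5, 0.5, 0.4]
gripper_width: 93.9
grip_force: 1.1
```

```bash
python3 t.py
```

```text
far corners [[617.2999877929688, 138.5], [616.9000244140625, -14.100000381469727]] near [[529.4000244140625, 138.6999969482422], [529.0, -13.800000190734863]] z far/med/near [51.2, 48.0] ylim [-13.9 138.3]
8.15 [504.   60.8 -17. ] [-1.4 -0.3  2.3]
```

Call:
apply_moves:
  deltas:
    - {"tx": 0.002,"ty": 0,"tz": 0,"twist": 0}
    - {"tx": 0.002,"ty": 0,"tz": 0,"twist": 0}
    - {"tx": 0.001,"ty": 0,"tz": 0,"twist": 0}
    - {"tx": 0,"ty": 0,"tz": 0,"twist": 0}

```text
time: 8.65
tcp_pos: [508.8, 60.8, -17.0]
tool_rot: [[1.0, 0.001, 0.0], [0.001, -1.0, 0.0], [0.0, -0.0, -1.0]]
wrist_force: [-2.3, -0.0, 1.4]
gripper_width: 94.0
grip_force: 1.3
```

```bash
python3 t.py
```

```text
far corners [[621.4000244140625, 138.39999389648438], [621.2999877929688, -14.0]] near [[531.9000244140625, 138.5], [531.7999877929688, -13.899999618530273]] z far/med/near [51.8, 48.3] ylim [-14.  138.2]
8.7 [508.8  60.9 -17. ] [-2.7 -0.8  0.9]
```

Call:
apply_moves:
  deltas:
    - {"tx": 0.001,"ty": 0,"tz": 0,"twist": 0}
    - {"tx": 0.0005,"ty": 0,"tz": 0,"twist": 0}
    - {"tx": 0,"ty": 0,"tz": 0,"twist": 0}

```text
time: 9.07
tcp_pos: [510.1, 60.9, -17.0]
tool_rot: [[1.0, 0.001, 0.0], [0.001, -1.0, -0.0], [0.0, 0.0, -1.0]]
wrist_force: [-3.6, -0.6, 2.4]
gripper_width: 94.3
grip_force: 1.5
```

Call:
apply_moves:
  deltas:
    - {"tx": 0.0005,"ty": 0,"tz": 0,"twist": 0}
    - {"tx": 0.0005,"ty": 0,"tz": 0,"twist": 0}
    - {"tx": 0,"ty": 0,"tz": 0,"twist": 0}

```text
time: 9.45
tcp_pos: [511.2, 60.9, -17.0]
tool_rot: [[1.0, 0.001, 0.0], [0.001, -1.0, 0.0], [0.0, -0.0, -1.0]]
wrist_force: [-3.0, 0.6, 1.5]
gripper_width: 94.1
grip_force: 1.5
```

```bash
python3 t.py
```

```text
far corners [[620.9000244140625, -14.0], [620.5999755859375, 138.8000030517578]] near [[534.4000244140625, -14.100000381469727], [534.0999755859375, 138.60000610351562]] z far/med/near [51.4, 48.3] ylim [-14.  138.3]
9.5 [511.2  60.9 -17. ] [-3.2  0.3  1.8]
```

Call:
apply_moves:
  deltas:
    - {"tx": 0.0005,"ty": 0,"tz": 0,"twist": 0}
    - {"tx": 0.0005,"ty": 0,"tz": 0,"twist": 0}
    - {"tx": 0,"ty": 0,"tz": 0,"twist": 0}

```text
time: 9.88
tcp_pos: [512.2, 60.9, -17.0]
tool_rot: [[1.0, 0.001, 0.0], [0.001, -1.0, -0.0], [0.0, 0.0, -1.0]]
wrist_force: [-2.4, 0.1, 1.8]
gripper_width: 94.0
grip_force: 1.4
```

```bash
python3 t.py; python3 - <<'E'
from m import *
p=manip.grab_frame('wrist'); W=cloud(p); f=p['frame'].mean(-1)
for u in (170,256,340): print([(v,int(f[v,u]),*W[v,u].round(0).astype(int)[[0,2]].tolist()) for v in range(40,112,3)])
E
```

```text
far corners [[620.7999877929688, -14.0], [620.5999755859375, 138.39999389648438]] near [[540.5999755859375, -14.100000381469727], [540.2999877929688, 138.3000030517578]] z far/med/near [51.7, 48.2] ylim [-14.  138.2]
9.925 [512.2  60.9 -17. ] [-2.5 -0.8  1.6]
[(40, 83, 639, 0), (43, 84, 637, 2), (46, 85, 635, 2), (49, 87, 634, 1), (52, 89, 632, 1), (55, 207, 630, 2), (58, 238, 619, 54), (61, 240, 618, 54), (64, 241, 617, 54), (67, 237, 615, 53), (70, 238, 614, 53), (73, 239, 612, 54), (76, 237, 611, 53), (79, 241, 610, 52), (82, 238, 608, 54), (85, 238, 607, 53), (88, 241, 605, 53), (91, 237, 604, 53), (94, 238, 603, 52), (97, 239, 601, 53), (100, 239, 600, 52), (103, 238, 598, 52), (106, 240, 597, 52), (109, 242, 595, 52)]
[(40, 110, 630, 42), (43, 111, 628, 42), (46, 111, 627, 44), (49, 113, 626, 43), (52, 114, 624, 43), (55, 207, 623, 40), (58, 236, 620, 53), (61, 238, 618, 53), (64, 239, 617, 54), (67, 236, 615, 54), (70, 238, 614, 54), (73, 238, 613, 53), (76, 238, 611, 52), (79, 238, 610, 52), (82, 236, 608, 52), (85, 237, 607, 52), (88, 240, 606, 52), (91, 236, 604, 52), (94, 238, 603, 51), (97, 240, 601, 50), (100, 239, 600, 52), (103, 239, 598, 51), (106, 240, 597, 50), (109, 241, 595, 51)]
[(40, 111, 630, 43), (43, 111, 629, 42), (46, 111, 627, 42), (49, 112, 625, 43), (52, 113, 624, 42), (55, 207, 623, 41), (58, 236, 619, 54), (61, 238, 618, 53), (64, 239, 617, 53), (67, 237, 616, 52), (70, 238, 614, 53), (73, 238, 613, 53), (76, 239, 611, 53), (79, 236, 610, 53), (82, 237, 608, 52), (85, 238, 607, 53), (88, 239, 606, 52), (91, 237, 604, 52), (94, 240, 603, 51), (97, 242, 601, 51), (100, 241, 600, 51), (103, 240, 598, 51), (106, 240, 597, 51), (109, 241, 595, 50)]
```

Call:
apply_moves:
  deltas:
    - {"tx": 0.0005,"ty": 0,"tz": 0,"twist": 0}
    - {"tx": 0.0005,"ty": 0,"tz": 0,"twist": 0}
    - {"tx": 0,"ty": 0,"tz": 0,"twist": 0}

```text
time: 10.35
tcp_pos: [513.1, 60.8, -17.0]
tool_rot: [[1.0, 0.001, -0.0], [0.001, -1.0, -0.0], [-0.0, 0.0, -1.0]]
wrist_force: [-3.4, 0.2, 1.3]
gripper_width: 93.9
grip_force: 1.6
```

Call:
apply_moves:
  deltas:
    - {"tx": 0.0005,"ty": 0,"tz": 0,"twist": 0}
    - {"tx": 0,"ty": 0,"tz": 0,"twist": 0}

```text
time: 10.6
tcp_pos: [513.0, 60.9, -17.1]
tool_rot: [[1.0, 0.001, -0.001], [0.001, -1.0, -0.0], [-0.001, 0.0, -1.0]]
wrist_force: [-3.7, -0.3, 3.1]
gripper_width: 94.0
grip_force: 2.1
```

Call:
apply_moves:
  deltas:
    - {"tx": 0.0005,"ty": 0,"tz": 0,"twist": 0}
    - {"tx": 0,"ty": 0,"tz": 0,"twist": 0}

```text
time: 10.85
tcp_pos: [513.1, 60.9, -17.1]
tool_rot: [[1.0, 0.001, -0.002], [0.001, -1.0, -0.0], [-0.002, 0.0, -1.0]]
wrist_force: [-5.6, 0.8, 3.8]
gripper_width: 93.8
grip_force: 2.6
```

```bash
python3 t.py
```

```text
far corners [[623.0, -14.0], [622.7999877929688, 138.5]] near [[537.2000122070312, -14.100000381469727], [537.0, 138.39999389648438]] z far/med/near [51.8, 48.7] ylim [-14.  138.3]
10.9 [513.1  60.9 -17.1] [-4.8  0.1  2.8]
```

Call:
apply_moves:
  deltas:
    - {"tx": -0.003,"ty": 0,"tz": 0,"twist": 0}
    - {"tx": -0.017,"ty": 0,"tz": 0,"twist": 0}
    - {"tx": 0,"ty": 0,"tz": -0.06,"twist": 0}
    - {"tx": 0,"ty": 0,"tz": -0.06,"twist": 0}
    - {"tx": 0.025,"ty": -0.05,"tz": 0,"twist": 0}
  claw: 0.7

```text
time: 11.52
tcp_pos: [524.7, 107.8, 108.6]
tool_rot: [[1.0, -0.007, 0.013], [-0.007, -1.0, 0.0], [0.013, -0.0, -1.0]]
wrist_force: [2.1, 0.1, -0.6]
gripper_width: 65.7
grip_force: 0.0
```

Call:
apply_moves:
  deltas:
    - {"tx": 0.025,"ty": -0.05,"tz": 0,"twist": 0}
    - {"tx": 0.029,"ty": -0.02,"tz": 0,"twist": 0}
    - {"tx": 0,"ty": 0,"tz": 0,"twist": 0.1745}
    - {"tx": 0,"ty": 0,"tz": 0,"twist": 0.1745}
    - {"tx": 0,"ty": 0,"tz": 0,"twist": 0.1745}

```text
time: 12.15
tcp_pos: [575.2, 181.4, 103.4]
tool_rot: [[0.864, -0.504, 0.004], [-0.504, -0.864, 0.001], [0.003, -0.003, -1.0]]
wrist_force: [-0.2, 0.5, -0.2]
gripper_width: 65.7
grip_force: 0.0
```

```bash
python3 -c "
from h import *
s=manip.get_state();print(np.round(s['joint_positions'],2),np.round(s['tcp_pos'],1),s['gripper_width'])";python3 t.py
```

```text
[-0.48  0.64  0.21  1.73 -0.18  0.79 -2.29] [575.2 181.4 103.4] 65.6861590775349
far corners [[613.7999877929688, 148.5], [612.0999755859375, 168.89999389648438]] near [[480.20001220703125, 137.5], [478.5, 157.8000030517578]] z far/med/near [552.8, 573.3] ylim [138.6 159.9]
12.2 [575.  181.5 103.4] [-0.4 -0.2 -0.4]
```

Joint 7 would run out of range this way, so I'll turn the other way instead.

Call:
apply_moves:
  deltas:
    - {"tx": 0,"ty": 0,"tz": 0,"twist": -0.1745}
    - {"tx": 0,"ty": 0,"tz": 0,"twist": -0.1745}
    - {"tx": 0,"ty": 0,"tz": 0,"twist": -0.1745}
    - {"tx": 0,"ty": 0,"tz": 0,"twist": -0.1745}
    - {"tx": 0,"ty": 0,"tz": 0,"twist": -0.1745}

```text
time: 12.82
tcp_pos: [574.8, 181.4, 103.5]
tool_rot: [[0.937, 0.35, 0.004], [0.35, -0.937, 0.001], [0.004, 0.0, -1.0]]
wrist_force: [1.0, -0.2, 0.1]
gripper_width: 65.6
grip_force: 0.0
```

Call:
apply_moves:
  deltas:
    - {"tx": 0,"ty": 0,"tz": 0,"twist": -0.1745}
    - {"tx": 0,"ty": 0,"tz": 0,"twist": -0.1745}
    - {"tx": 0,"ty": 0,"tz": 0,"twist": -0.1745}
    - {"tx": 0,"ty": 0,"tz": 0,"twist": -0.1745}
    - {"tx": 0,"ty": 0,"tz": 0,"twist": -0.1745}

```text
time: 13.45
tcp_pos: [574.8, 181.4, 103.5]
tool_rot: [[0.334, 0.943, 0.004], [0.943, -0.334, 0.001], [0.003, 0.003, -1.0]]
wrist_force: [-0.7, 0.2, 0.2]
gripper_width: 66.0
grip_force: 0.0
```

Call:
apply_moves:
  deltas:
    - {"tx": 0,"ty": 0,"tz": 0,"twist": -0.1745}
    - {"tx": 0,"ty": 0,"tz": 0,"twist": -0.1745}
    - {"tx": 0,"ty": 0,"tz": 0,"twist": 0}

```text
time: 13.82
tcp_pos: [574.4, 181.2, 103.3]
tool_rot: [[0.0, 1.0, 0.002], [1.0, -0.0, 0.002], [0.002, 0.002, -1.0]]
wrist_force: [0.4, -1.0, 1.1]
gripper_width: 65.9
grip_force: 0.0
```

```bash
python3 -c "
from h import *
s=manip.get_state();print(np.round(s['joint_positions'],2),np.round(s['tcp_pos'],1),s['gripper_width'])
from m import *
p=manip.grab_frame('top'); save(p,'top2.png'); p=manip.grab_frame('wrist'); save(p,'w4.png'); W=cloud(p); f=p['frame']
q=W[(f.min(-1)>175)&(W[...,2]>33)&(W[...,2]<60)]; print(len(q),np.percentile(q,[1,50,99],axis=0).round(1).tolist())
p=manip.grab_frame('scene'); W=cloud(p)
Q=W[(abs(W[...,1]-s['tcp_pos'][1])<12)&(abs(W[...,0]-s['tcp_pos'][0])<50)&(W[...,2]>60)]; print(np.percentile(Q,[0,1,50,99],axis=0).round(0).tolist())"
```

```text
[-0.11  0.66 -0.39  1.72  0.32  0.83 -0.64] [574.4 181.2 103.3] 65.88237410013377
7076 [[523.5, -11.3, 39.9], [579.1, 92.6, 47.8], [630.1, 137.8, 54.2]]
[[528.0, 169.0, 141.0], [531.0, 169.0, 145.0], [602.0, 177.0, 225.0], [621.0, 192.0, 379.0]]
```

Call:
apply_moves:
  deltas:
    - {"tx": 0,"ty": 0,"tz": 0.06,"twist": 0}
    - {"tx": 0,"ty": 0,"tz": 0.06,"twist": 0}
    - {"tx": -0.01,"ty": 0,"tz": 0,"twist": 0}
    - {"tx": -0.01,"ty": 0,"tz": 0,"twist": 0}
    - {"tx": 0,"ty": 0,"tz": 0,"twist": 0}

```text
time: 14.6
tcp_pos: [575.6, 159.7, -14.1]
tool_rot: [[0.002, 1.0, 0.005], [1.0, -0.002, 0.0], [0.0, 0.005, -1.0]]
wrist_force: [0.4, -0.1, 0.8]
gripper_width: 65.7
grip_force: 0.0
```

Call:
apply_moves:
  deltas:
    - {"tx": -0.004,"ty": 0,"tz": 0,"twist": 0}
    - {"tx": -0.004,"ty": 0,"tz": 0,"twist": 0}
    - {"tx": -0.003,"ty": 0,"tz": 0,"twist": 0}
    - {"tx": -0.002,"ty": 0,"tz": 0,"twist": 0}
    - {"tx": -0.002,"ty": 0,"tz": 0,"twist": 0}

```text
time: 15.22
tcp_pos: [572.8, 146.5, -17.0]
tool_rot: [[-0.0, 1.0, -0.0], [1.0, 0.0, 0.001], [0.001, -0.0, -1.0]]
wrist_force: [-0.8, 2.0, -0.1]
gripper_width: 65.6
grip_force: 0.9
```

```bash
python3 t.py; python3 - <<'E'
from m import *
p=manip.grab_frame('scene'); a=p['frame'][90:250,180:380,::-1]; cv2.imwrite('pics/s3.png',cv2.resize(a,None,fx=3.6,fy=3.6,interpolation=2))
E
```

```text
far corners [[624.5, 132.1999969482422], [624.2000122070312, -14.0]] near [[524.7000122070312, 132.39999389648438], [524.5, -13.800000190734863]] z far/med/near [52.0, 48.6] ylim [-14.  131.9]
15.275 [572.8 146.3 -17.1] [-1.3  0.3  0.3]
```

View pics/s3.png

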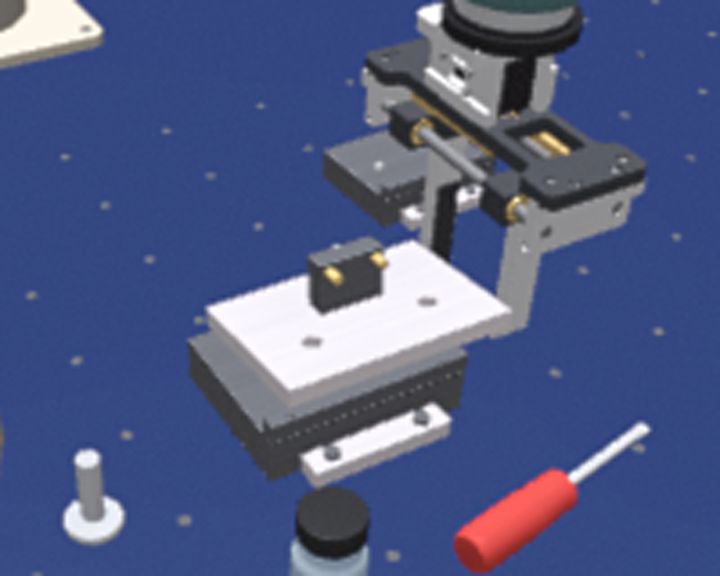

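The picture shows both fingertips against the plate's left end, with its far edge at the fence. Now I slide it along the fence.

Call:
apply_moves:
  deltas:
    - {"tx": -0.002,"ty": 0,"tz": 0,"twist": 0}
    - {"tx": -0.002,"ty": 0,"tz": 0,"twist": 0}
    - {"tx": -0.002,"ty": 0,"tz": 0,"twist": 0}
    - {"tx": -0.002,"ty": 0,"tz": 0,"twist": 0}
    - {"tx": -0.002,"ty": 0,"tz": 0,"twist": 0}

```text
time: 15.95
tcp_pos: [573.0, 135.8, -17.0]
tool_rot: [[-0.0, 1.0, -0.0], [1.0, 0.0, 0.0], [0.0, -0.0, -1.0]]
wrist_force: [-0.4, 2.1, 1.2]
gripper_width: 65.8
grip_force: 0.9
```

```bash
python3 t.py
```

```text
far corners [[624.7999877929688, -25.0], [623.2000122070312, 119.80000305175781]] near [[518.2000122070312, -26.100000381469727], [516.5999755859375, 118.5999984741211]] z far/med/near [52.2, 48.7] ylim [-24.9 119. ]
16.0 [573.  135.3 -17. ] [-0.4  1.6  1.6]
```

Call:
apply_moves:
  deltas:
    - {"tx": -0.002,"ty": 0,"tz": 0,"twist": 0}
    - {"tx": -0.002,"ty": 0,"tz": 0,"twist": 0}
    - {"tx": -0.002,"ty": 0,"tz": 0,"twist": 0}
    - {"tx": -0.002,"ty": 0,"tz": 0,"twist": 0}
    - {"tx": -0.002,"ty": 0,"tz": 0,"twist": 0}

```text
time: 16.62
tcp_pos: [573.0, 125.8, -17.0]
tool_rot: [[-0.0, 1.0, 0.0], [1.0, 0.0, 0.0], [0.0, 0.0, -1.0]]
wrist_force: [-0.8, 1.5, 0.4]
gripper_width: 65.8
grip_force: 0.9
```

```bash
python3 t.py
```

```text
far corners [[624.5999755859375, -30.700000762939453], [623.5999755859375, 108.5999984741211]] near [[518.7999877929688, -31.5], [517.7000122070312, 107.9000015258789]] z far/med/near [51.9, 48.8] ylim [-30.8 108.1]
16.675 [573.  125.3 -17. ] [-0.9  0.8  1. ]
```

Call:
apply_moves:
  deltas:
    - {"tx": -0.001,"ty": 0,"tz": 0,"twist": 0}
    - {"tx": -0.001,"ty": 0,"tz": 0,"twist": 0}
    - {"tx": -0.001,"ty": 0,"tz": 0,"twist": 0}
    - {"tx": -0.001,"ty": 0,"tz": 0,"twist": 0}
    - {"tx": 0,"ty": 0,"tz": 0,"twist": 0}

```text
time: 17.3
tcp_pos: [573.2, 121.2, -17.0]
tool_rot: [[-0.0, 1.0, 0.0], [1.0, 0.0, -0.001], [-0.001, 0.0, -1.0]]
wrist_force: [-0.3, -0.6, 0.6]
gripper_width: 65.8
grip_force: 0.0
```

```bash
python3 t.py
```

```text
far corners [[624.7000122070312, 105.19999694824219], [623.5, -39.900001525878906]] near [[518.9000244140625, 106.0999984741211], [517.7000122070312, -39.099998474121094]] z far/med/near [41.9, 41.4] ylim [-39.7 104.1]
17.35 [573.1 121.5 -17. ] [-0.2  0.4 -0.2]
```

The plate has dropped: its top is level at about 42 mm and the contact force is zero. I'll back off and lift away.

Call:
apply_moves:
  deltas:
    - {"tx": 0.005,"ty": 0,"tz": 0,"twist": 0}
    - {"tx": 0.035,"ty": 0,"tz": 0,"twist": 0}
    - {"tx": 0.03,"ty": 0,"tz": -0.04,"twist": 0}
    - {"tx": 0,"ty": 0,"tz": -0.06,"twist": 0}
    - {"tx": 0.03,"ty": 0,"tz": -0.05,"twist": 0}

```text
time: 17.98
tcp_pos: [573.5, 220.3, 134.8]
tool_rot: [[0.002, 1.0, 0.001], [1.0, -0.002, -0.002], [-0.002, 0.001, -1.0]]
wrist_force: [1.0, -0.6, 0.1]
gripper_width: 66.1
grip_force: 0.0
```

Call:
apply_moves:
  deltas:
    - {"tx": 0.04,"ty": 0,"tz": -0.04,"twist": 0}
    - {"tx": 0,"ty": 0,"tz": 0,"twist": 0}
    - {"tx": 0,"ty": 0,"tz": 0,"twist": 0}

```text
time: 18.35
tcp_pos: [572.4, 261.0, 172.2]
tool_rot: [[-0.001, 1.0, -0.001], [1.0, 0.001, -0.002], [-0.002, -0.001, -1.0]]
wrist_force: [0.5, -0.9, -1.1]
gripper_width: 65.7
grip_force: 0.0
```

```bash
python3 - <<'E'
from m import *
p=manip.grab_frame('top'); W=cloud(p); q,r=plate(p,W); print(r)
c=np.linalg.lstsq(np.c_[q[:,:2]-r[0],np.ones(len(q))],q[:,2],rcond=None)[0]; print(c.round(4))
a=p['frame'][120:270,160:360,::-1]; cv2.imwrite('pics/topend.png',cv2.resize(a,None,fx=2,fy=2,interpolation=2))
s=manip.grab_frame('scene'); b=s['frame'][90:250,180:380,::-1]
t=np.hstack([cv2.resize(a,(400,300)),cv2.resize(b,(400,320))[:300]]); cv2.imwrite('pics/end.png',t)
E
```

```text
((573.3674926757812, 35.89472198486328), (150.8311767578125, 101.3486328125), 89.52708435058594)
[-1.64000e-02  3.40000e-03  4.22623e+01]
```

View pics/end.png

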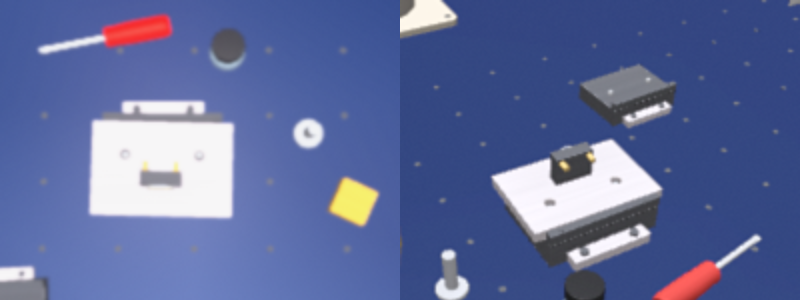

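The picture shows the plate square on the fixture, with a pin visible in each hole (at (125,155) and (199,155)) and the bystanders undisturbed. One more check of flatness at the corners.

```bash
python3 - <<'E'
from m import *
for c in ('top','scene'):
    W=cloud(manip.grab_frame(c))
    for x in (533,613):
        print(c,x,[round(float(np.median(W[(abs(W[...,0]-x)<7)&(abs(W[...,1]-y)<12)&(W[...,2]>25)][:,2])),1) for y in (-20,36,92)])
E
```

```text
top 533 [41.7, 41.6, 41.2]
top 613 [41.8, 41.8, 42.0]
scene 533 [42.2, 42.5, 42.3]
scene 613 [41.9, 42.1, 41.8]
```

Flat at 42 mm everywhere, so I'm handing it in.

```bash
python3 -c "
from cell import manip; print(manip.finish_job())"
```

```text
the job is handed in; nothing more can be done
None
```

The plate lies flat over both pins against the fence, the hand is clear, the bystanders look undisturbed, and the job is handed in after about 18.5 s.

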